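Lift the coin tray out of the cash box and hold it level

TASK

Push the half-open lid of the cash box right back against its stop, then take the coin tray by its handle with a light grip and lift it straight up out of the box, level, so that nothing in it spills and it is never forced against the box. Finish while holding it: keep it still and level in the air straight above the box, its underside about a hand's breadth (8 cm) over the rim, for three seconds, and do not let go; the bell and the bottle beside the box stay where they are.

Things in the scene. Friction and masses are not known exactly. Their poses are not given: they have to be found in the camera images.
- cash_box: Grey steel cash box, screwed down: 190 mm deep (its x), 250 mm wide (its y), open top, rim 100 mm above the desk, walls 3 mm. Origin: centre of its underside; x points from its front (lock side, towards the robot) to its hinged rear, z up. The coin tray sits inside on two ledges 36 mm above the desk; envelopes lie under it
- lid (a joint): Hinge of the box's lid, rad: 0 shut, 1.95 fully back at its stop (22 degrees past upright). Starts part open, 0.95 to 1.2, hanging over the tray. Stiff: it stays where it is left; 3 to 5 N at its free edge moves it. The lid is a flat 192 x 254 mm panel, 3 mm thick, with a 12 mm skirt turned to the inner side along the free edge and both sides
- lid_hinge (a point): Middle of the lid's hinge line, on the rear top edge of the box (95 mm behind its centre, 100 mm up); the line runs along the box's y; axes as the box's. Left of and behind the box stands a 0.32 m high file stand, and left in front of it a telephone 0.11 m high: pass above them
- lid_edge (a point): Middle of the lid's free edge, at the tip of its inward-turned skirt: 192 mm from the hinge line along the panel and 10 mm to the panel's inner side. Moves with the lid
- coin_tray: Black coin tray, 172 mm (its x) x 232 mm (its y), walls 30 mm high, two rows of six open troughs; 0.19 to 0.26 kg empty; 6 mm of play in the box all round. Origin: centre of its underside, 36 mm above the desk when seated; z up; axes as the box's. Its handle (point tray_handle) tops out 3 mm below the rim; it is thin and dents: grip it with no more than 50 N on a side
- tray_handle (a point): Middle of the tray's aluminium handle: a bar 10 mm thick (tray x), 12 mm high, running along the tray's y, its middle 55 mm above the tray's underside; can be gripped up to 60 mm either side of this point (uprights at 78 mm). The troughs' contents reach at most 30 mm above the tray's underside. Axes as the tray's
- roll_a: Paper-wrapped coin roll lying in a trough, 27 mm diameter x 70 mm, 0.11 to 0.17 kg: with roll_b the heaviest thing in the tray. Which trough it lies in differs from time to time. Origin: underside, middle of its length; lies along its x
- roll_b: A second roll like roll_a, in another trough, 0.11 to 0.17 kg
- roll_c: Shorter coin roll, 25 mm diameter x 48 mm, 0.08 kg, in another trough. Origin: underside, middle
- tray_eraser: White block eraser, 18 x 43 x 12 mm, light, in another trough of the tray. Origin: centre of its underside
- tray_correction_tape: Blue correction-tape dispenser, 22 x 58 x 16 mm, light, in another trough of the tray. Origin: centre of its underside
- water_bottle: Bystander: drinking bottle, 75 mm wide, 255 mm high, standing to the right of the box's rear. Origin: centre of its underside
- desk_bell: Bystander: reception bell, 86 mm wide, 64 mm high, right of the box. Origin: centre of its underside

How it is judged:
By the outcome, as a careful person would: the job done as asked, in the order asked, and still so for the second after the job is handed in, while the arm keeps its last pose, push and grip.
It also fails if it takes over 61 s, if anything falls off the work surface, if the arm or the gripper's body presses on something with over 40 N, if the wrist force passes 120 N, or if a joint passes its speed limit or range.

ROBOT

A 7-joint arm with a two-finger parallel gripper is mounted at the origin on the work surface; the furniture and walls round the work are solid. World frame = base frame: x ahead of the robot, y to its left, z up, the work surface at z = 0. Lengths are in m, angles in rad, forces in N, time in s.
With the tool pointing down it reaches from about 0.4 to 0.85 m from the base axis. Payload 4.5 kg.
Tool frame: the origin (TCP) lies at the very end of the fingers, on their centre line; the grasp point (between the pads) lies 19 mm behind it (r.grip_depth is the z of the grasp point in the tool frame, in m); z points along the fingers, y is the line along which they close (so a half turn about z gives the same grasp; the last joint's range is limited). The gripper opens to 88 mm and grips with 3 to 60 N. Pads are 18 mm wide; open, the fingers measure 123 mm over their backs; the gripper's body (75 mm by 187 mm) begins 45 mm behind the grasp point.
Start: joints at [0.034, 0.689, -0.195, 1.565, 0.157, 0.902, -0.215], TCP at [0.625, 0, 0.215] pointing down, gripper open.
Joint ranges: [-3.01, 3.01], [-0.46, 2.08], [-1.47, 1.51], [0.13, 2.56], [-1, 4.14], [0.04, 2.09], [-2.66, 2.66]. Speed limits (rad/s): [2.57, 2.57, 3.14, 3.14, 3.14, 3.14, 3.14].

INTERFACE

Orientations are given as a unit quaternion [x, y, z, w].
In Python, from plant import r, readout, snapshot, camera_params gives the robot as it stands (r), with the cameras as plain functions and the readings (readout).
- The arm moves only by the shell command python3 steer.py [FORCE], which reads ROWS from standard input. ROWS is 1 to 10 rows, parted by a bar, with the numbers parted by commas; each row has 7 numbers: the opening from 0.0 (shut) to 1.0 (fully open), then dx, dy, dz in m, then a rotation vector rx, ry, rz in rad; each row is the pose to reach, as a shift and turn from the pose commanded when the command began, along the tool's axes at that moment; what a row does not reach only later rows make up. A row lasts 1/10 s, in which the tool goes at most 0.05 m and 0.15 rad, less where a joint would pass 70% of its speed; a pose out of reach is approached as far as the arm can. The fingers move at their own pace and stop on an object; FORCE is the grip in N (left out, the last holds). Time passes only in rows, so rows that do not move let the fingers close. It prints the time, the measured TCP pose, the force, the opening and the grip force at its end. Input that does not fit is refused with a message, and nothing moves.
- readout.get_state(): the state, without advancing time (a new reading comes with each control period).
- snapshot(name): name is "scene" or "side" or "wrist"; returns the picture (384x512x3 uint8, red, green, blue); there is no depth.
- camera_params(name): a dict with "fx", "fy", "cx", "cy" (pixels), "rvec" (rotation vector, rad) and "tvec" (3), from world to camera coordinates, as OpenCV has them. Camera axes: x right, y down, z forward; pixel columns grow to the right and rows downward; lengths in m; the calibration is good to about 2 mm. A picture is of the moment at which its call begins: read the wrist's pose just before it. camera_params takes no time and is no camera call; for the wrist camera it gives the pose at the moment of the call.
- r.finish_job(): hands the job in; it is judged then, once.
The state is a dict: "clock": time; "q": joint angles; "qd": joint speeds; "joint_torque": joint torques, N m; "tool_pos": TCP position; "eef_rot": TCP orientation; "contact_force": force on the tool from outside, world axes, zero at the start; "moment": the same for the moment, N m; "opening": opening from 0.0 (shut) to 1.0 (fully open); "finger_force": force on a finger pad.
Only numpy, scipy, OpenCV 4.12 (cv2) and the standard library are available. Lean on these libraries where they do the work, as an engineer would, in place of code of your own. Each camera call takes 0.05 s, during which the arm holds its last target. There are 200 camera calls.

## Working session

There is one attempt and no reset: what is moved stays moved. The work goes in short steps, Python scripts to look and compute and a shell command to move; the robot and the scene stay as the last step left them, time stands still between calls to the robot, and variables do not carry over. Pictures are saved under pics/ and viewed, at most 10 in all, crops included, and the job is handed in when it is done.

```bash
ls; mkdir -p pics; python3 - <<'E'
from plant import r, readout, snapshot, camera_params
import cv2,numpy as np
s=readout.get_state();print({k:np.round(v,3).tolist() for k,v in s.items()})
a=snapshot("scene");b=snapshot("side");c=snapshot("wrist")
for n,i in zip(("scene","side","wrist"),(a,b,c)):
    cv2.imwrite(f"pics/{n}0.png",i[...,::-1]); p=camera_params(n);R=cv2.Rodrigues(np.array(p["rvec"]))[0]
    print(n,p["fx"],p["cx"],p["cy"],"pos",(-R.T@np.array(p["tvec"])).round(3),"fwd",R[2].round(3))
E
```

```text
pics
plant.py
steer.py
{'clock': 0.0, 'q': [0.034, 0.69, -0.195, 1.566, 0.157, 0.902, -0.215], 'qd': [-0.001, -0.002, 0.0, -0.001, -0.001, 0.001, 0.001], 'joint_torque': [0.0, -52.757, -1.267, -15.343, -0.053, 0.007, 0.0], 'tool_pos': [0.624, -0.0, 0.214], 'eef_rot': [0.707, 0.707, -0.001, -0.001], 'contact_force': [-0.716, 0.235, 0.424], 'moment': [-0.041, -0.019, -0.061], 'finger_force': 0.0, 'opening': 1.004}
scene 458.8287518179499 257.51375262642654 194.64939720472884 pos [ 0.169 -0.722  0.777] fwd [ 0.331  0.632 -0.701]
side 437.8510318962218 251.6739706740411 196.68019084915585 pos [0.195 0.433 0.664] fwd [ 0.351 -0.669 -0.655]
wrist 300.14137922118175 249.94055019234122 194.55351780027013 pos [0.623 0.077 0.384] fwd [-0.001 -0.299 -0.954]
```

View pics/scene0.png

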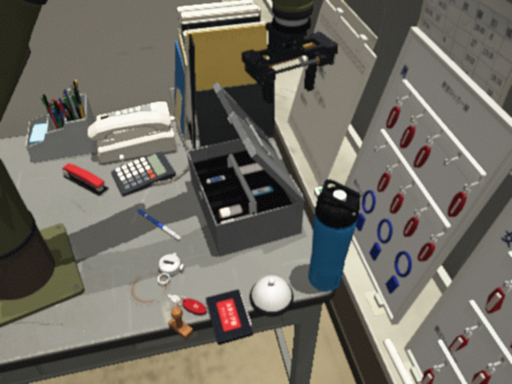

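View pics/side0.png

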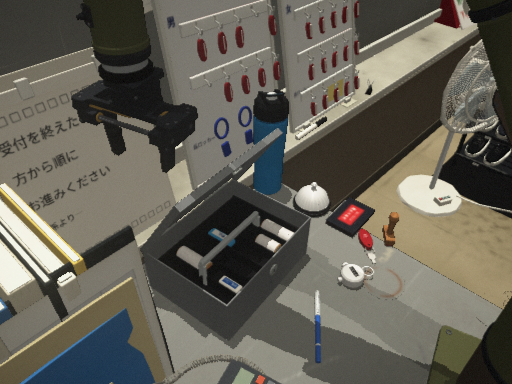

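View pics/wrist0.png

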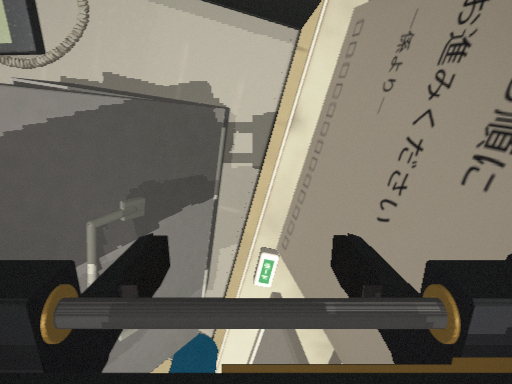

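The scene view shows the box with its rim front corners near (188,160) and (215,250), and the lid slanting from hinge to free edge (215,85)-(300,195). In the side view the rim runs (145,257), (232,335) and (310,215), with the lid edge at (175,207)-(283,130) and the handle at (205,270)-(257,215). In the wrist view the lid and closed fingers hide most of the box. I'll enlarge two crops to pick points.

```bash
python3 - <<'E'
import cv2
a=cv2.imread("pics/side0.png")[110:310,130:330]; cv2.imwrite("pics/side0c.png",cv2.resize(a,None,fx=3,fy=3,interpolation=cv2.INTER_CUBIC))
a=cv2.imread("pics/scene0.png")[75:255,170:370]; cv2.imwrite("pics/scene0c.png",cv2.resize(a,None,fx=3.3,fy=3.3,interpolation=cv2.INTER_CUBIC))
E
```

```text
(no output)
```

View pics/side0c.png

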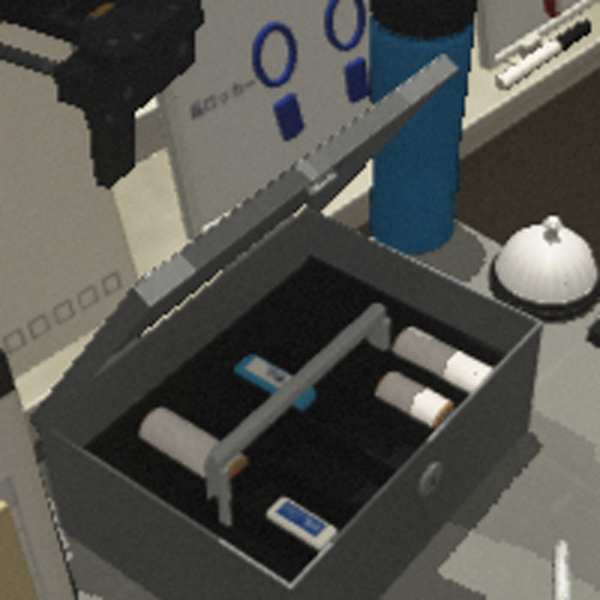

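View pics/scene0c.png

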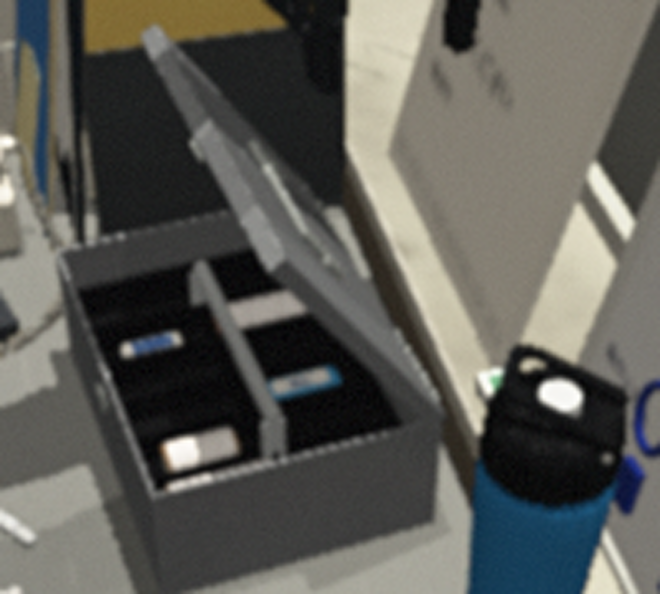

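The side crop shows the rim corners at front-right (540,323), front-left (291,585) and rear-left (42,415). The handle top runs (212,455)-(378,310). The troughs hold a roll rear-left (190,440), a long roll front-right (440,360), a short roll (412,400), the tape (275,380) and the eraser (303,520). The scene crop shows the rim at (62,255), (152,490) and (440,415), the lid edge ends at (150,35) and (278,255), and the handle at (200,268)-(275,425).

```bash
cat > h.py <<'E'
from plant import r, readout, snapshot, camera_params
import cv2,numpy as np
def cam(n):
    p=camera_params(n);R=cv2.Rodrigues(np.array(p["rvec"]))[0];t=np.array(p["tvec"])
    return np.array([[p["fx"],0,p["cx"]],[0,p["fy"],p["cy"]],[0,0,1]]),R,t
def tri(c1,p1,c2,p2):
    P=[c[0]@np.c_[c[1],c[2]] for c in (c1,c2)]
    X=cv2.triangulatePoints(P[0],P[1],np.float64(p1).reshape(2,1),np.float64(p2).reshape(2,1))[:,0];X=X[:3]/X[3]
    e=max(np.hypot(*(proj(c,X)-p)) for c,p in ((c1,p1),(c2,p2)))
    return X,e
def proj(c,X):
    u=c[0]@(c[1]@np.array(X)+c[2]);return u[:2]/u[2]
def ray(c,p,z):
    d=c[1].T@np.linalg.inv(c[0])@np.array([p[0],p[1],1.]);o=-c[1].T@c[2]
    return o+d*(z-o[2])/d[2]
E
python3 - <<'E'
from h import *
A,B=cam("scene"),cam("side")
f=lambda p:np.array(p)/3.3+[170,75]-.35
g=lambda p:np.array(p)/3.+[130,110]-.33
for n,a,b in [("FL",(62,255),(291,585)),("FR",(152,490),(540,323)),("lidL",(150,35),(137,287)),("lidR",(278,255),(455,60)),("hL",(200,265),(212,455)),("hR",(275,425),(378,308)),("eras",(150,345),(303,520)),("rollc",(200,450),(412,398)),("tape",(307,381),(275,380))]:
    X,e=tri(A,f(a),B,g(b));print(n,X.round(4),round(e,1))
print("RL side@.1",ray(B,g((42,415)),.1),"RR scene@.1",ray(A,f((440,415)),.1))
for n,p in [("roll a",(190,440)),("roll b",(442,360)),("rollc",(412,398)),("eras",(303,520))]: print(n,ray(B,g(p),.06))
E
```

```text
FL [0.4147 0.0949 0.0961] 1.2
FR [ 0.376  -0.1438  0.1006] 0.9
lidL [0.4948 0.0851 0.2571] 1.1
lidR [ 0.4541 -0.1608  0.2607] 2.3
hL [0.4979 0.04   0.094 ] 0.3
hR [ 0.4745 -0.119   0.0874] 0.4
eras [0.4484 0.0257 0.0504] 0.7
rollc [ 0.4338 -0.0873  0.0547] 0.2
tape [ 0.5242 -0.063   0.0516] 2.3
RL side@.1 [0.5963656  0.06610547 0.1       ] RR scene@.1 [ 0.56298028 -0.17281372  0.1       ]
roll a [0.53361188 0.01318364 0.06      ]
roll b [ 0.42935446 -0.1219313   0.06      ]
rollc [ 0.43130349 -0.08264063  0.06      ]
eras [0.44319472 0.03238527 0.06      ]
```

The measurements agree with the given sizes:

| Item | Measured | Given |
|---|---|---|
| Box centre | (.487, -.039), yaw about -8.7° | – |
| Rim height | about .10 m | .10 m |
| Lid edge height | .26 m | – |
| Lid angle | about 1.03 rad | .95–1.2 rad |
| Handle middle | (.486, -.0395) | – |

I'll raise the arm, pass over the lid, and come down in front of its edge with the fingers shut.

```bash
echo '0,0,0,-0.04,0,0,0 | 0,0,0,-0.08,0,0,0 | 0,0,0,-0.12,0,0,0 | 0,-0.005,-0.03,-0.12,0,0,0.03 | 0,-0.01,-0.07,-0.12,0,0,0.06 | 0,-0.015,-0.11,-0.12,0,0,0.09 | 0,-0.02,-0.15,-0.12,0,0,0.12 | 0,-0.03,-0.19,-0.12,0,0,0.152 | 0,-0.03,-0.21,-0.12,0,0,0.152 | 0,-0.03,-0.21,-0.12,0,0,0.152' | python3 steer.py 20
```

```text
clock: 1.15
tool_pos: [0.412, -0.0305, 0.335]
eef_rot: [0.759, 0.651, -0.001, -0.0]
contact_force: [1.2, 0.5, -0.5]
opening: 0.116
finger_force: 0.0
```

```bash
echo '0,0,0,0.045,0,0,0 | 0,0,0,0.09,0,0,0 | 0,0,0,0.09,0,0,0 | 0,0,0.02,0.09,0,0,0 | 0,0,0.04,0.09,0,0,0 | 0,0,0.055,0.09,0,0,0 | 0,0,0.07,0.09,0,0,0 | 0,0,0.085,0.09,0,0,0 | 0,0,0.1,0.09,0,0,0' | python3 steer.py 20; python3 - <<'E'
from h import *
cv2.imwrite("pics/side1.png",snapshot("side")[...,::-1])
E
```

```text
clock: 2.05
tool_pos: [0.5163, -0.045, 0.2469]
eef_rot: [0.759, 0.651, 0.001, 0.001]
contact_force: [0.2, -1.0, 0.3]
opening: 0.008
finger_force: 0.0
```

View pics/side1.png

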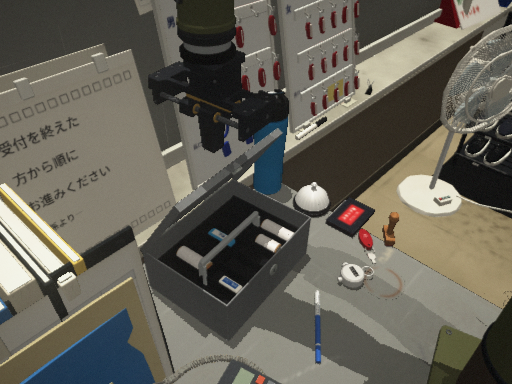

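```bash
python3 - <<'E'
from h import *
B=cam("side");A=cam("scene");s=readout.get_state();print(s["tool_pos"],proj(B,s["tool_pos"]),proj(A,s["tool_pos"]))
b0=cv2.imread("pics/side0.png");b1=cv2.imread("pics/side1.png");a1=snapshot("scene")[...,::-1].copy();cv2.imwrite("pics/scene1.png",a1)
k=lambda i,y,x,h,w,f:cv2.resize(i[y:y+h,x:x+w],None,fx=f,fy=f,interpolation=cv2.INTER_CUBIC)
cv2.imwrite("pics/c1.png",np.hstack([k(b1,90,140,150,160,2.5),k(a1,40,180,150,160,2.5)]))
E
```

```text
[ 0.51909384 -0.04534954  0.24698064] [211.9846426  158.39631768] [254.28753198 116.31596753]
```

View pics/c1.png

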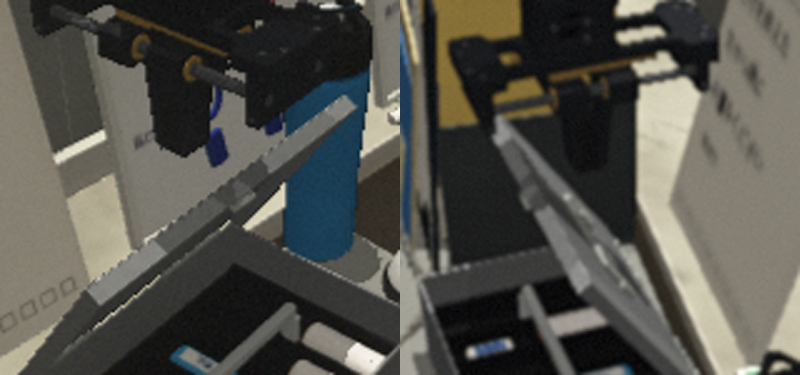

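The fingertip hangs above and behind the lid edge: latch at (237,195) in the side crop and (137,205) in the scene crop, with the finger beyond it. The fingers passed over the lid, so I'll re-measure the edge height.

```bash
python3 - <<'E'
from h import *
A,B=cam("scene"),cam("side")
f=lambda p:np.array([180,40])+np.array(p)/2.5-.3
g=lambda p:np.array([140,90])+np.array(p)/2.5-.3
for n,a,b in [("latch",(137,205),(237,195)),("Lin",(97,122),(95,300)),("Rin",(178,268),(350,112)),("Rtop",(195,245),(345,97)),("Ltop",(97,117),(82,292))]:
    X,e=tri(A,f(a),B,g(b));print(n,X.round(4),round(e,1))
d=cv2.absdiff(cv2.imread("pics/side0.png"),cv2.imread("pics/side1.png")).max(2)
print("diff lid area",d[185:215,170:215].mean(),d[130:160,255:283].mean(),d[215:300,170:290].mean())
# predicted lid edges for theta and hinge
h=np.array([.581,-.053,.1]);bx=np.array([.988,-.152,0]);by=np.array([.152,.988,0])
for th in (.7,.8,.9,.95,1.0,1.1):
    c,s=np.cos(th),np.sin(th)
    for nm,o in(("outer",0),("tip",.01)):
        m=h+bx*(-.192*c-o*s)+np.array([0,0,.192*s-o*c])
        print(th,nm,m.round(3),*[proj(C,m+by*q).round(0) for C in(B,A) for q in(.127,-.127)])
E
```

```text
latch [ 0.4761 -0.0424  0.2465] 0.4
Lin [0.4979 0.0813 0.2477] 1.4
Rin [ 0.4531 -0.1474  0.2609] 4.0
Rtop [ 0.4625 -0.1481  0.274 ] 7.3
Ltop [0.5015 0.0843 0.252 ] 0.6
diff lid area 6.717777777777778 5.304761904761905 4.3465686274509805
0.7 outer [ 0.436 -0.031  0.224] [198. 237.] [297. 153.] [198. 101.] [233. 174.]
0.7 tip [ 0.43  -0.03   0.216] [202. 243.] [300. 158.] [196. 105.] [230. 178.]
0.8 outer [ 0.449 -0.033  0.238] [190. 226.] [291. 144.] [204.  94.] [240. 167.]
0.8 tip [ 0.442 -0.032  0.231] [194. 232.] [294. 149.] [201.  98.] [236. 171.]
0.9 outer [ 0.463 -0.035  0.25 ] [182. 215.] [285. 135.] [209.  88.] [247. 159.]
0.9 tip [ 0.455 -0.034  0.244] [186. 221.] [288. 140.] [206.  91.] [243. 163.]
0.95 outer [ 0.471 -0.036  0.256] [177. 210.] [281. 131.] [213.  85.] [251. 156.]
0.95 tip [ 0.463 -0.035  0.25 ] [182. 215.] [285. 135.] [209.  88.] [247. 160.]
1.0 outer [ 0.479 -0.037  0.262] [173. 204.] [277. 126.] [216.  82.] [255. 153.]
1.0 tip [ 0.47  -0.036  0.256] [178. 210.] [281. 131.] [212.  85.] [251. 156.]
1.1 outer [ 0.495 -0.04   0.271] [163. 194.] [270. 119.] [223.  76.] [264. 146.]
1.1 tip [ 0.486 -0.038  0.267] [168. 199.] [274. 122.] [219.  79.] [260. 149.]
```

```bash
python3 - <<'E'
from h import *
X,e=tri(cam("scene"),(256.8,108.8),cam("side"),(212,152.8));print(X,e)
E
echo '0,0,0,-0.03,0,0,0 | 0,0,0,-0.06,0,0,0 | 0,0,-0.03,-0.06,0,0,0 | 0,0,-0.07,-0.06,0,0,0 | 0,0,-0.11,-0.06,0,0,0 | 0,0,-0.115,-0.04,0,0,0 | 0,0,-0.115,0,0,0,0 | 0,0,-0.115,0.025,0,0,0 | 0,0,-0.115,0.025,0,0,0 | 0,0,-0.115,0.025,0,0,0' | python3 steer.py 20
python3 - <<'E'
from h import *
b,a=snapshot("side"),snapshot("scene");s=readout.get_state()
print(s["tool_pos"],proj(cam("side"),s["tool_pos"]),proj(cam("scene"),s["tool_pos"]))
k=lambda i,y,x,h,w,f:cv2.resize(i[y:y+h,x:x+w,::-1],None,fx=f,fy=f,interpolation=cv2.INTER_CUBIC)
cv2.imwrite("pics/c2.png",np.hstack([k(b,90,160,150,160,2.5),k(a,40,150,150,160,2.5)]))
E
```

```text
[ 0.52193178 -0.0454281   0.26053586] 2.648808436900798
clock: 3.15
tool_pos: [0.4005, -0.0276, 0.2209]
eef_rot: [0.759, 0.651, 0.0, 0.0]
contact_force: [0.3, -0.7, 0.1]
opening: 0.006
finger_force: 0.0
[ 0.40138907 -0.02760016  0.22136918] [271.85963097 199.94078594] [197.58610701 139.47133182]
```

View pics/c2.png

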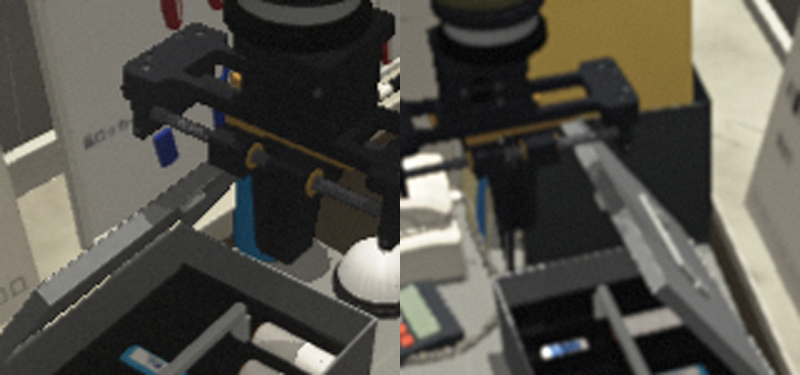

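The fingertips are now in front of the lid edge, with the tip at (285,262) in the side crop and the lid edge just beyond it, overlapping in height. Next I push back, rising slightly with the lid.

```bash
echo '0,0,0.03,0,0,0,0 | 0,0,0.045,0,0,0,0 | 0,0,0.06,0,0,0,0 | 0,0,0.075,0,0,0,0 | 0,0,0.09,0,0,0,0 | 0,0,0.105,-0.005,0,0,0 | 0,0,0.12,-0.01,0,0,0 | 0,0,0.135,-0.015,0,0,0' | python3 steer.py 20
```

```text
clock: 4.05
tool_pos: [0.5333, -0.0482, 0.2363]
eef_rot: [0.759, 0.651, -0.0, -0.0]
contact_force: [-1.6, 0.5, -1.4]
opening: 0.002
finger_force: 1.1
```

```bash
echo '0,0,0.015,-0.003,0,0,0 | 0,0,0.03,-0.006,0,0,0 | 0,0,0.045,-0.006,0,0,0 | 0,0,0.055,-0.006,0,0,0' | python3 steer.py 20; python3 - <<'E'
from h import *
b,a=snapshot("side"),snapshot("scene");s=readout.get_state()
print(s["tool_pos"],s["contact_force"],proj(cam("side"),s["tool_pos"]),proj(cam("scene"),s["tool_pos"]))
k=lambda i,y,x,h,w,f:cv2.resize(i[y:y+h,x:x+w,::-1],None,fx=f,fy=f,interpolation=cv2.INTER_CUBIC)
cv2.imwrite("pics/c3.png",np.hstack([k(b,60,100,240,200,2),k(a,20,170,240,200,2)]))
E
```

```text
clock: 4.45
tool_pos: [0.5883, -0.0566, 0.2422]
eef_rot: [0.759, 0.651, 0.0, -0.0]
contact_force: [-1.9, 0.3, -0.5]
opening: 0.005
finger_force: 0.9
[ 0.5891548  -0.05665225  0.24210363] [ 0.41459834  0.45144494 -0.14022905] [180.59819809 145.4790025 ] [287.30959916 111.38047664]
```

View pics/c3.png

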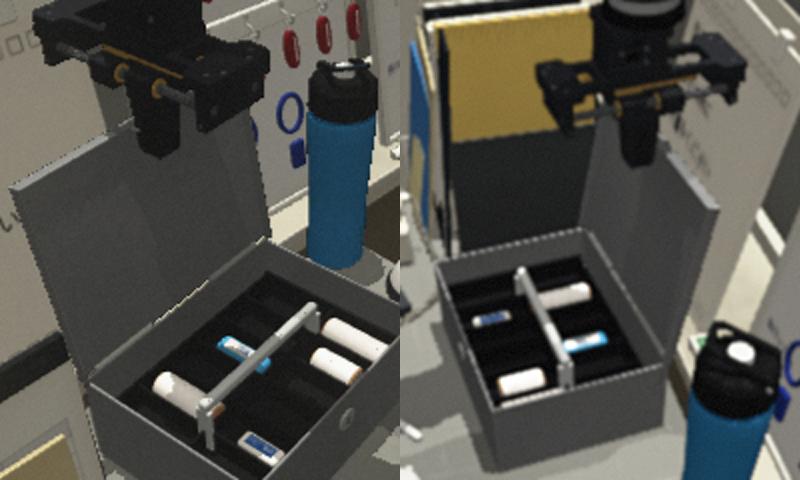

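The lid is past upright with the finger against its inner face: finger tip (158,155) in the side half, lid edge near (20,185). Pushing on carefully to the stop.

```bash
echo '0,0,0.008,0,0,0,0 | 0,0,0.016,0,0,0,0 | 0,0,0.024,0,0,0,0' | python3 steer.py; echo '0,0,0.004,0,0,0,0' | python3 steer.py;echo '0,0,0.004,0,0,0,0' | python3 steer.py
```

```text
clock: 4.85
tool_pos: [0.6118, -0.0602, 0.2411]
eef_rot: [0.759, 0.651, -0.0, -0.0]
contact_force: [-2.0, 0.4, -0.8]
opening: 0.006
finger_force: 0.9
clock: 4.95
tool_pos: [0.6163, -0.0608, 0.2409]
eef_rot: [0.759, 0.651, 0.0, 0.0]
contact_force: [-2.0, -0.3, -2.0]
opening: 0.003
finger_force: 0.9
clock: 5.05
tool_pos: [0.6198, -0.0614, 0.2408]
eef_rot: [0.759, 0.651, -0.0, -0.0]
contact_force: [-2.2, 0.5, -1.7]
opening: 0.005
finger_force: 0.9
```

```bash
echo '0,0,0.003,0,0,0,0 | 0,0,0.003,0,0,0,0' | python3 steer.py|grep -E 'pos|contact';echo '0,0,0.003,0,0,0,0 | 0,0,0.003,0,0,0,0' | python3 steer.py|grep -E 'pos|contact';echo '0,0,0.003,0,0,0,0 | 0,0,0.003,0,0,0,0' | python3 steer.py|grep -E 'pos|contact'
```

```text
tool_pos: [0.6232, -0.0618, 0.2409]
contact_force: [-1.2, -0.2, -0.6]
tool_pos: [0.6259, -0.0623, 0.241]
contact_force: [-1.7, 0.1, -0.4]
tool_pos: [0.6264, -0.0624, 0.2409]
contact_force: [-7.1, 0.5, 1.7]
```

```bash
echo '0,0,0.002,0,0,0,0 | 0,0,0.002,0,0,0,0' | python3 steer.py|grep -E 'pos|contact';echo '0,0,0.002,0,0,0,0 | 0,0,0.002,0,0,0,0' | python3 steer.py|grep -E 'pos|contact'
```

```text
tool_pos: [0.6265, -0.0624, 0.2409]
contact_force: [-11.7, 1.5, 6.0]
tool_pos: [0.6264, -0.0624, 0.2408]
contact_force: [-16.9, 2.2, 9.4]
```

The lid is at its stop: the force rose to 17 N with no further motion, at the expected x. Backing off over the handle, opening the fingers and looking once from all cameras.

```bash
echo '0,0,-0.02,0,0,0,0 | 0.3,0,-0.06,0,0,0,0 | 0.6,0,-0.1,0,0,0,0 | 0.6,0,-0.14,0,0,0,0 | 0.6,0.001,-0.149,0,0,0,0 | 0.6,0.001,-0.149,0,0,0,0 | 0.6,0.001,-0.149,0,0,0,0' | python3 steer.py; python3 - <<'E'
from h import *
b,a=snapshot("side"),snapshot("scene");s=readout.get_state();cw=cam("wrist");w=snapshot("wrist")
np.savez("w1.npz",K=cw[0],R=cw[1],t=cw[2],tp=s["tool_pos"])
for n,i in zip("baw",(b,a,w)):cv2.imwrite(f"pics/m_{n}.png",i[...,::-1])
k=lambda i,y,x,h,w,f:cv2.resize(i[y:y+h,x:x+w,::-1],None,fx=f,fy=f,interpolation=cv2.INTER_CUBIC)
top=np.hstack([k(b,120,130,150,200,2),k(a,90,180,150,200,2)])
bot=np.zeros((300,800,3),np.uint8);bot[:,:400]=k(w,0,0,384,512,1)[:300,:400];bot[:,400:]=k(b,130,80,150,200,2)
cv2.imwrite("pics/m.png",np.vstack([top,bot]));print(s["tool_pos"],-cw[1].T@cw[2])
E
```

```text
clock: 6.75
tool_pos: [0.4879, -0.0398, 0.2416]
eef_rot: [0.759, 0.651, 0.002, 0.001]
contact_force: [-0.5, -0.0, 0.5]
opening: 0.526
finger_force: 0.0
[ 0.48761357 -0.0398902   0.2411456 ] [0.49696071 0.03643509 0.41083291]
```

View pics/m.png

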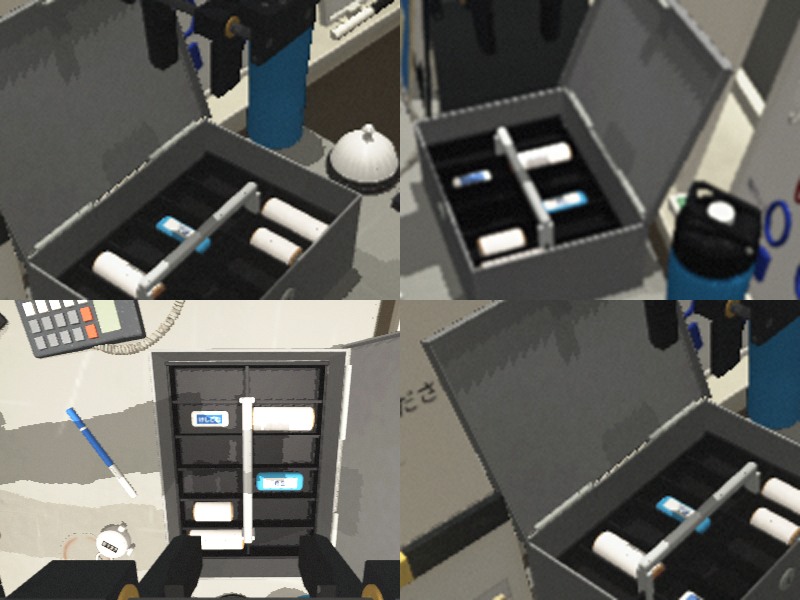

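The composite shows the lid fully back. In the wrist view the handle runs from (247,98) to (249,242). Roll_a lies in rear trough 2 (283,118), the eraser in front trough 2, the tape in rear trough 4 (279,182), roll_c in front trough 5 (212,211) and roll_b in front trough 6 (215,240). Nothing leans over the tray. Now to measure the handle and the mass centre.

```bash
python3 - <<'E'
from h import *
d=np.load("w1.npz");W=(d["K"],d["R"],d["t"]);B=cam("side");A=cam("scene")
g=cv2.cvtColor(cv2.imread("pics/m_w.png"),cv2.COLOR_BGR2GRAY).astype(float)
pts=[]
for v in list(range(135,170))+list(range(196,225)):
    row=g[v,238:260]; m=row>(row.max()+row.min())/2
    if 3<m.sum()<14: pts.append((238+np.nonzero(m)[0].mean(),v,m.sum()))
pts=np.array(pts);print(len(pts),"width px",np.median(pts[:,2]))
X=np.array([ray(W,p[:2],.097) for p in pts]);c=np.polyfit(X[:,1],X[:,0],1);print("dx/dy",c[0],"yaw",-np.arctan(c[0]),"x at y=-.04",np.polyval(c,-.04))
print("end heights (wrist/side)",[np.round(tri(W,a,B,b)[0],4) for a,b in (((247,98),(202.5,264.5)),((249,242),(257.5,213.5)))])
print("end heights (wrist/scene)",[np.round(tri(W,a,A,b)[0],4) for a,b in (((247,98),(230,155.5)),((249,242),(252.5,202)))])
e=[ray(W,p,.097) for p in((247,97.5),(249,242.5))];print("ends",e,np.linalg.norm(e[0]-e[1]),"mid",(e[0]+e[1])/2)
print("rim",[ray(W,p,.1).round(4) for p in((153,51),(348,50))])
M=(e[0]+e[1])/2;ps=-np.arctan(c[0]);bx=np.array([np.cos(ps),np.sin(ps),0]);by=np.array([-np.sin(ps),np.cos(ps),0])
for n,p,z in(("a",(283,118),.066),("b",(215,240),.066),("c",(212,211),.064),("tape",(279,182),.055),("er",(210,119),.05)):
    q=ray(W,p,z)-M;print(n,(q@bx).round(3),(q@by).round(3))
E
```

```text
64 width px 9.0
dx/dy 0.15598384521689024 yaw -0.1547369196586963 x at y=-.04 0.4829545705242659
end heights (wrist/side) [array([0.4948, 0.0389, 0.086 ]), array([ 0.4728, -0.1234,  0.0824])]
end heights (wrist/scene) [array([0.4964, 0.0388, 0.0941]), array([ 0.4727, -0.1195,  0.0923])]
ends [array([0.49541757, 0.03966669, 0.097     ]), array([ 0.47312143, -0.11789559,  0.097     ])] 0.15913199483100854 mid [ 0.4842695  -0.03911445  0.097     ]
rim [array([0.4143, 0.0943, 0.1   ]), array([0.5962, 0.0673, 0.1   ])]
a 0.039 0.058
b -0.042 -0.092
c -0.044 -0.053
tape 0.038 -0.019
er -0.045 0.056
```

```bash
echo '0.5,-0.005,-0.002,0.02,0,0,0.002 | 0.5,-0.014,-0.004,0.06,0,0,0.002 | 0.5,-0.014,-0.004,0.1,0,0,0.002 | 0.5,-0.014,-0.004,0.13,0,0,0.002 | 0.5,-0.014,-0.004,0.13,0,0,0.002 | 0.5,-0.014,-0.004,0.13,0,0,0.002 | 0.5,-0.014,-0.004,0.13,0,0,0.002' | python3 steer.py; python3 - <<'E'
from plant import r, readout, snapshot, camera_params
print(readout.get_state()["tool_pos"],readout.get_state()["eef_rot"])
E
```

```text
clock: 7.6
tool_pos: [0.4809, -0.053, 0.1122]
eef_rot: [0.759, 0.651, 0.001, 0.001]
contact_force: [0.6, 0.5, -0.4]
opening: 0.502
finger_force: 0.0
[ 0.48085993 -0.05300748  0.11222922] [0.75943414 0.65058234 0.0011621  0.00102615]
```

```bash
echo '0.5,0,0,0.02,0,0,0 | 0.5,0,0,0.04,0,0,0 | 0.5,0,0,0.04,0,0,0' | python3 steer.py 8|grep -E 'pos|contact'; echo '0.3,0,0,0,0,0,0 | 0.25,0,0,0,0,0,0 | 0.2,0,0,0,0,0,0 | 0.15,0,0,0,0,0,0 | 0.1,0,0,0,0,0,0 | 0.05,0,0,0,0,0,0 | 0,0,0,0,0,0,0 | 0,0,0,0,0,0,0 | 0,0,0,0,0,0,0' | python3 steer.py 8
```

```text
tool_pos: [0.4795, -0.0529, 0.0709]
contact_force: [-0.0, -0.7, 1.1]
clock: 8.8
tool_pos: [0.4818, -0.0532, 0.0717]
eef_rot: [0.76, 0.65, 0.002, 0.002]
contact_force: [5.4, -1.8, 5.8]
opening: 0.109
finger_force: 8.0
```

```bash
echo '0,0,0.001,0,0,0,0 | 0,0,0.002,-0.001,0,0,0 | 0,0,0.002,-0.001,0,0,0' | python3 steer.py 14; python3 - <<'E'
from plant import r, readout, snapshot, camera_params
s=readout.get_state();print(s["contact_force"],s["moment"])
E
```

```text
clock: 9.1
tool_pos: [0.4806, -0.0532, 0.0717]
eef_rot: [0.759, 0.651, -0.0, -0.001]
contact_force: [1.6, 0.0, 0.6]
opening: 0.105
finger_force: 14.0
[1.6033552  0.01305004 0.63897913] [-0.11823247 -0.36036851  0.02974453]
```

```bash
echo '0,0,0,0,0,0,0 | 0,0,0,0,0,0,0 | 0,0,0,-0.002,0,0,0 | 0,0,0,-0.004,0,0,0 | 0,0,0,-0.006,0,0,0 | 0,0,0,-0.008,0,0,0 | 0,0,0,-0.008,0,0,0 | 0,0,0,-0.008,0,0,0' | python3 steer.py 28; python3 - <<'E'
from plant import r, readout, snapshot, camera_params
from h import *
s=readout.get_state();print(s["contact_force"],s["moment"],s["tool_pos"])
cw=cam("wrist");cv2.imwrite("pics/l1.png",snapshot("wrist")[...,::-1]);np.savez("l1.npz",K=cw[0],R=cw[1],t=cw[2])
cv2.imwrite("pics/l1s.png",snapshot("side")[...,::-1]);cv2.imwrite("pics/l1a.png",snapshot("scene")[...,::-1])
E
```

```text
clock: 9.9
tool_pos: [0.4812, -0.0533, 0.0799]
eef_rot: [0.759, 0.651, 0.0, -0.0]
contact_force: [0.1, 0.7, -5.9]
opening: 0.096
finger_force: 28.0
[ 0.14081256  0.69250104 -5.9031855 ] [ 0.04485938 -0.0508179   0.03452663] [ 0.48120687 -0.05328108  0.07994528]
```

The tray is off its ledges: 5.9 N of load, side force near zero, small moment. Lifting on straight up.

```bash
echo '0,0,0,-0.005,0,0,0 | 0,0,0,-0.011,0,0,0 | 0,0,0,-0.018,0,0,0 | 0,0,0,-0.025,0,0,0 | 0,0,0,-0.032,0,0,0 | 0,0,0,-0.038,0,0,0 | 0,0,0,-0.042,0,0,0 | 0,0,0,-0.042,0,0,0' | python3 steer.py; python3 - <<'E'
from h import *
s=readout.get_state();print(s["contact_force"],s["moment"],s["tool_pos"],s["eef_rot"])
a=cv2.imread("pics/l1.png",0);b=cv2.cvtColor(snapshot("wrist"),cv2.COLOR_RGB2GRAY)
for n,(x,y,w,h) in {"handle far":(236,92,30,40),"roll a":(250,100,70,36),"roll c":(185,200,55,25)}.items():
    T=a[y:y+h,x:x+w];S=b[y-12:y+h+12,x-12:x+w+12];m=cv2.matchTemplate(S,T,cv2.TM_CCOEFF_NORMED);_,v,_,l=cv2.minMaxLoc(m);print(n,l[0]-12,l[1]-12,round(v,2))
E
```

```text
clock: 10.85
tool_pos: [0.4816, -0.0533, 0.1225]
eef_rot: [0.759, 0.651, 0.0, 0.0]
contact_force: [0.6, -0.8, -6.8]
opening: 0.095
finger_force: 28.0
[ 0.63101819 -0.80669589 -6.81872813] [-0.01300681 -0.04571486 -0.04348462] [ 0.48161006 -0.05330627  0.12253514] [7.59424828e-01 6.50594793e-01 4.46717692e-04 3.82308238e-04]
handle far 0 0 1.0
roll a 0 0 1.0
roll c -2 0 0.74
```

```bash
echo '0,0,0,-0.006,0,0,0 | 0,0,0,-0.018,0,0,0 | 0,0,0,-0.032,0,0,0 | 0,0,0,-0.046,0,0,0 | 0,0,0,-0.06,0,0,0 | 0,0,0,-0.074,0,0,0 | 0,0,0,-0.085,0,0,0 | 0,0,0,-0.091,0,0,0 | 0,0,0,-0.0935,0,0,0 | 0,0,0,-0.0935,0,0,0' | python3 steer.py; python3 - <<'E'
from h import *
s=readout.get_state();print(s["contact_force"],s["moment"],s["tool_pos"],s["eef_rot"])
a=cv2.imread("pics/l1.png",0);w=snapshot("wrist");b=cv2.cvtColor(w,cv2.COLOR_RGB2GRAY)
for n,(x,y,wd,h) in {"handle far":(236,92,30,40),"roll a":(250,100,70,36),"mid":(150,60,200,120)}.items():
    T=a[y:y+h,x:x+wd];S=b[y-12:y+h+12,x-12:x+wd+12];m=cv2.matchTemplate(S,T,cv2.TM_CCOEFF_NORMED);_,v,_,l=cv2.minMaxLoc(m);print(n,l[0]-12,l[1]-12,round(v,3),T.std())
np.savez("f.npz",**{f"{n}{i}":x for n in("scene","side","wrist") for i,x in enumerate(cam(n))})
for n,i in(("b",snapshot("side")),("a",snapshot("scene")),("w",w)):
    cv2.imwrite(f"pics/f_{n}.png",i[...,::-1])
    hsv=cv2.cvtColor(i,cv2.COLOR_RGB2HSV);m=((hsv[...,2]>185)&(hsv[...,1]<60)).astype(np.uint8)
    k,_,st,ce=cv2.connectedComponentsWithStats(m);print(n,[(st[j][:5].tolist()) for j in range(1,k) if 60<st[j][4]<4000])
E
```

```text
clock: 11.9
tool_pos: [0.481, -0.0533, 0.2154]
eef_rot: [0.759, 0.651, -0.0, -0.0]
contact_force: [0.0, -0.0, -6.4]
opening: 0.09
finger_force: 28.0
[ 4.36929691e-03 -6.70880441e-03 -6.39504478e+00] [ 0.01853868 -0.02693151  0.00277967] [ 0.48100752 -0.05329666  0.21536639] [ 7.59392634e-01  6.50632618e-01 -1.27397215e-04 -8.54032706e-05]
handle far 0 0 0.997 63.15115134320373
roll a 0 0 0.997 48.48164707701853
mid 0 0 0.998 87.87729617672359
b [[359, 9, 82, 43, 226], [298, 28, 53, 26, 81], [470, 50, 42, 17, 92], [301, 64, 51, 30, 86], [466, 122, 21, 9, 61], [265, 162, 36, 21, 333], [258, 175, 27, 18, 233], [397, 174, 84, 40, 1724], [169, 177, 52, 32, 460], [0, 183, 80, 79, 665], [297, 182, 31, 27, 496], [0, 199, 64, 74, 1329], [216, 218, 25, 17, 91], [0, 225, 49, 57, 354], [0, 240, 35, 55, 1024], [341, 262, 28, 20, 291], [57, 272, 19, 15, 143]]
a [[257, 0, 46, 70, 1070], [267, 0, 40, 60, 275], [177, 3, 36, 15, 408], [341, 16, 18, 22, 62], [182, 18, 31, 6, 62], [412, 27, 100, 100, 815], [183, 28, 29, 8, 71], [403, 79, 83, 97, 571], [88, 101, 87, 37, 1473], [250, 111, 15, 10, 112], [30, 121, 18, 21, 248], [348, 125, 14, 22, 120], [98, 128, 77, 25, 476], [381, 129, 70, 98, 543], [243, 135, 16, 12, 75], [328, 137, 29, 48, 701], [149, 155, 15, 19, 137], [214, 154, 25, 13, 196], [134, 160, 10, 13, 61], [128, 162, 10, 13, 61], [215, 163, 37, 16, 292], [122, 164, 10, 14, 62], [115, 167, 10, 14, 65], [310, 184, 13, 24, 120], [334, 191, 13, 10, 92], [159, 253, 24, 19, 278], [437, 266, 15, 21, 141], [254, 274, 37, 37, 1030], [167, 294, 14, 9, 84], [162, 301, 9, 23, 131], [469, 300, 43, 64, 355], [438, 340, 29, 44, 228]]
w [[234, 60, 32, 156, 2799], [146, 96, 70, 29, 1051], [0, 180, 114, 28, 1824], [280, 220, 62, 18, 884], [221, 329, 42, 20, 492]]
```

```bash
python3 - <<'E'
from h import *
d=np.load("f.npz");W,A,B=[tuple(d[f"{n}{i}"] for i in range(3)) for n in("wrist","scene","side")]
tp=np.array([.481,-.0533,.2154]);ps=-.1547;bx=np.array([np.cos(ps),np.sin(ps),0]);by=np.array([-np.sin(ps),np.cos(ps),0]);z=np.array([0,0,1])
g=cv2.cvtColor(cv2.imread("pics/f_w.png"),cv2.COLOR_BGR2GRAY);print("column 250:",g[50:74,250].tolist())
for t in(-.04,-.02,0,.02,.04):   # tilt about the closing axis, + = left end up
    o=.0935;h=.0253-.019
    P=tp+.019*z+by*(o*np.cos(t)-h*np.sin(t))+z*(o*np.sin(t)+h*np.cos(t));print(t,"left end ->",proj(W,P).round(1))
for n,a,b in(("roll c",(226.5,160.5),(271.5,184)),("roll b",(233.5,171),(283,172.5))):
    X,e=tri(A,a,B,b);q=X-tp;print(n,X.round(4),round(e,1),"tray xy",(q@bx).round(3),(q@by-.014).round(3))
for v in(65,80,95,110,130,160,190,205):
    m=np.nonzero(g[v,225:275]>150)[0]+225;print(v,m.min(),m.max(),ray(W,(m.mean(),v),.2407).round(4))
E
```

```text
column 250: [82, 75, 78, 82, 80, 81, 78, 81, 79, 101, 198, 235, 243, 250, 253, 254, 254, 254, 254, 254, 254, 254, 254, 254]
-0.04 left end -> [254.5  61.7]
-0.02 left end -> [254.5  61.4]
0 left end -> [254.6  61.1]
0.02 left end -> [254.7  60.9]
0.04 left end -> [254.7  60.9]
roll c [ 0.4326 -0.0886  0.1982] 1.0 tray xy -0.042 -0.056
roll b [ 0.4292 -0.1251  0.2   ] 1.5 tray xy -0.04 -0.093
65 234 266 [0.4932 0.0378 0.2407]
80 240 259 [0.492  0.0317 0.2407]
95 240 274 [0.4943 0.0249 0.2407]
110 240 274 [0.4934 0.0184 0.2407]
130 240 274 [0.4919 0.0094 0.2407]
160 241 259 [ 0.4866 -0.0042  0.2407]
190 242 257 [ 0.4841 -0.0192  0.2407]
205 242 257 [ 0.4829 -0.0271  0.2407]
```

```bash
python3 - <<'E'
from h import *
d=np.load("f.npz");F=[tuple(d[f"{n}{i}"] for i in range(3)) for n in("wrist","side","scene")]
d=np.load("w1.npz");M=[(d["K"],d["R"],d["t"]),F[1],F[2]]
def blobs(f):
    i=cv2.cvtColor(cv2.imread(f),cv2.COLOR_BGR2HSV);m=cv2.inRange(i,(90,90,50),(130,255,255))
    k,_,st,ce=cv2.connectedComponentsWithStats(m);return {tuple(ce[j].round(1).tolist()):int(st[j][4]) for j in range(1,k) if st[j][4]>15}
for f in("m_w","m_b","m_a","f_w","f_b","f_a"): print(f,blobs(f"pics/{f}.png"))
tp=np.array([.481,-.0533,.2154]);ps=-.1547;bx=np.array([np.cos(ps),np.sin(ps),0]);by=np.array([-np.sin(ps),np.cos(ps),0])
for nm,x,y,z in(("er",-.045,.056,.014),("tape",.038,-.019,.02),("handle L top",0,.0795,.061)):
  for lab,C,o in(("seated",M,np.array([.4843,-.0391,.036])),("now",F,tp+by*.014-[0,0,.0717-.036])):
    P=o+bx*x+by*y+[0,0,z];print(nm,lab,[proj(c,P).round(1).tolist() for c in C])
E
```

```text
m_w {(74.9, 117.8): 161, (208.4, 118.8): 154, (97.1, 147.0): 302, (278.8, 179.5): 494, (304.7, 296.2): 29, (315.2, 346.3): 1721}
m_b {(222.7, 118.7): 18, (224.5, 134.4): 19, (269.4, 167.3): 1353, (227.2, 147.2): 54, (213.6, 234.1): 66, (231.5, 242.7): 38, (229.5, 282.4): 62, (4.1, 313.3): 145, (97.9, 358.6): 5056, (317.1, 329.2): 145, (317.9, 353.6): 88}
m_a {(179.6, 79.6): 413, (55.0, 115.3): 40, (60.7, 114.1): 22, (215.7, 179.1): 37, (265.8, 191.4): 68, (368.4, 201.2): 122, (141.0, 211.9): 27, (329.8, 253.8): 2298, (154.3, 221.0): 77, (384.8, 230.2): 133, (375.1, 250.5): 110, (403.0, 263.6): 165, (392.1, 283.5): 131}
f_w {(65.5, 106.9): 190, (179.2, 110.1): 689, (89.6, 138.7): 356, (308.9, 220.2): 1564, (406.8, 350.0): 16, (423.2, 367.4): 58}
f_b {(503.4, 3.0): 35, (258.8, 142.5): 28, (281.3, 155.8): 18, (209.2, 174.4): 48, (229.4, 183.6): 57, (228.3, 224.4): 77, (4.1, 313.3): 144, (97.9, 358.6): 5057, (317.1, 329.3): 146, (318.0, 353.8): 87}
f_a {(179.7, 79.7): 417, (55.1, 115.2): 39, (60.9, 114.2): 21, (210.7, 129.6): 39, (270.7, 138.2): 26, (368.5, 201.2): 122, (141.3, 211.9): 31, (329.8, 253.8): 2297, (154.7, 221.4): 72, (384.9, 230.2): 133, (375.0, 250.5): 109, (402.9, 263.5): 167, (392.1, 283.6): 132}
er seated [[209.7, 119.0], [230.8, 281.7], [215.2, 180.2]]
er now [[180.0, 112.2], [229.7, 222.9], [209.6, 130.6]]
tape seated [[279.2, 182.5], [221.9, 234.0], [259.4, 190.8]]
tape now [[309.6, 228.7], [219.8, 175.4], [258.4, 140.5]]
handle L top seated [[248.2, 97.5], [200.9, 260.1], [229.6, 154.4]]
handle L top now [[254.6, 61.1], [195.3, 195.9], [225.5, 101.7]]
```

The tray is level: the tray points moved as a level lift predicts, to within about 1 px. It is rigid in the hand, and the bottle has not moved. Holding still for more than three seconds.

```bash
for i in 1 2 3 4; do echo '0,0,0,0,0,0,0 | 0,0,0,0,0,0,0 | 0,0,0,0,0,0,0 | 0,0,0,0,0,0,0 | 0,0,0,0,0,0,0 | 0,0,0,0,0,0,0 | 0,0,0,0,0,0,0 | 0,0,0,0,0,0,0 | 0,0,0,0,0,0,0 | 0,0,0,0,0,0,0' | python3 steer.py | grep -E 'clock|pos|finger'; done; python3 - <<'E'
from h import *
b=snapshot("side")[...,::-1];m=cv2.imread("pics/m_b.png");f=cv2.imread("pics/f_b.png")
D=lambda p,q,y,x,h,w:cv2.absdiff(p,q)[y:y+h,x:x+w].mean().round(1)
print("lid left edge",D(b,m,150,85,110,40),"bell",D(b,m,180,290,40,45),"since lift (tray)",D(b,f,170,160,70,140))
E
```

```text
clock: 13.05
tool_pos: [0.4813, -0.0533, 0.2154]
finger_force: 28.0
clock: 14.05
tool_pos: [0.4812, -0.0533, 0.2154]
finger_force: 28.0
clock: 15.05
tool_pos: [0.4813, -0.0533, 0.2154]
finger_force: 28.0
clock: 16.05
tool_pos: [0.4812, -0.0533, 0.2154]
finger_force: 28.0
lid left edge 4.9 bell 17.8 since lift (tray) 4.0
```

```bash
python3 - <<'E'
from h import *
a=snapshot("scene")[...,::-1];o=cv2.imread("pics/scene0.png")
print("bell scene diff",cv2.absdiff(a,o)[270:315,245:295].mean(),"bottle",cv2.absdiff(a,o)[230:290,310:345].mean())
print(r.finish_job())
E
```

```text
bell scene diff 7.822814814814815 bottle 4.879682539682539
the job is handed in; nothing more can be done
None
```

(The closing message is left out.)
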